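Set the analyser ring of a strain viewer

TASK

On the flat strain viewer, push the upright tab of the analyser ring's lever around the arc until the lever's pointer lines up with the small marker clipped on the rim of the scale (within about 3 degrees), then press the lamp button in the corner of the housing fully down and let it go. Only push with the fingers: do not pinch the tab, do not shift the marker, leave the dish on the window and the things standing around where they are, and do not press the lamp button before the ring is set.

Things in the scene. Friction and masses are not known exactly. Their poses are not given: they have to be found in the camera images.
- viewer: Fixed square strain viewer, 240x240 mm grey housing, its top at z = 28 mm; on it a round aluminium scale, radius 112 mm, top at z = 34 mm, with black ticks every 10 degrees at 92 to 104 mm radius and a white window, radius 41 mm, top at z = 38 mm, in the middle. Origin: on the bench under the scale's centre, which is the axis of the ring; z up; x and y along the sides of the housing; the lamp button is in the corner at +x, -y, and cooling slots are in the -x side.
- analyser (a joint): Angle of the rotating analyser ring (black, outer radius 58 mm, its top 46 mm above the bench) about the viewer's vertical axis, rad, positive counter-clockwise seen from above; at 0 its lever points along the viewer's -x. It turns freely either way, much more than half a turn, with light friction (about 2 N at the tab), and stays where it is left. The angle from the ring's present setting to the marker is marker minus analyser (modulo a full turn).
- marker (a joint): Angle of the setting marker, counted as for the ring. It is stiff and must stay where it is.
- lever_tab (a point): Centre of the flat upright dark steel tab on the lever, 70 mm from the axis and 63 mm above the bench. The tab is 18 mm along the radius, 10 mm thick along the arc, and rises from 44 to 80 mm above the bench. tab_side_a and tab_side_b are the two halves of its thickness. It is pushed on either flat side to turn the ring away from that side. Everything else on the viewer is below 55 mm.
- pointer_tip (a point): Tip of the lever's pointer, 89 mm from the axis, 42 mm above the bench.
- marker_line (a point): The point that the pointer's tip must come to: 89 mm from the axis on the radius of the marker, 4 mm inside the marker's own point. The marker is a dark steel saddle, 22 mm wide, on the rim of the scale, 93 to 116 mm from the axis, top at 44 mm above the bench.
- lamp (a joint): Travel of the spring lamp button, m: 0 up, 0.005 fully down (about 5 N); it springs back.
- lamp_top (a point): Centre of the top of the round lamp button, 22 mm across, 49 mm above the bench when up; it is pressed straight down.
- weigh_dish_0: Shallow clear dish, 59x59x13 mm, lying on the window in the middle of the ring; loose; origin at the centre of its underside. Bystander.
- weight_100g: Brass weight, 22x22x36 mm, standing beside the viewer; loose; origin at the centre of its underside. Bystander.
- beaker: Small glass beaker, 54x54x68 mm, standing beside the viewer; loose; origin at the centre of its underside. Bystander.
- sample_bottle_2: Small glass bottle with a screw cap, 42x43x78 mm, standing beside the viewer; loose; origin at the centre of its underside. Bystander.

How it is judged:
On the way, in this order (a step that is already met when the one before it is completed fails the run):
1. the pointer stands still at the marker (horizontal distance between pointer_tip and marker_line below 0.0048 m and velocity of joint analyser between -0.1 and 0.1 rad/s), for 0.3 s.
2. the lamp button is pressed down (horizontal distance between pointer_tip and marker_line below 0.0048 m and value of joint lamp above 0.004 m), for 0.05 s.
At the end, for the whole second after the job is handed in: The pointer's tip is within 4.8 mm (3 degrees) of the marker's line, the lamp button has been pressed at least 4 of its 5 mm and is up again, the marker is within 4 mm, the dish within 10 mm and the other bystanders within 15 mm of where they stood (horizontal distance between pointer_tip and marker_line below 0.0048 m and value of joint lamp below 0.001 m and distance of marker_line from where it was at the start of the episode below 0.004 m and distance of weigh_dish_0 from where it was at the start of the episode below 0.01 m and distance of each of weight_100g, beaker, sample_bottle_2 from where it was at the start of the episode below 0.015 m); the robot touches nothing.
It fails at once if the lamp button is pressed while the pointer is not at the marker (not (horizontal distance between pointer_tip and marker_line below 0.0048 m) and value of joint lamp above 0.002 m).
It fails at once if the tab is pinched: the fingers press on both its sides at once (contact force between the fingers and tab_side_a above 1 N and contact force between the fingers and tab_side_b above 1 N).
It fails at once if the marker is shifted (distance of marker_line from where it was at the start of the episode above 0.004 m).
It fails at once if the dish on the window or a thing standing around is lifted or moved (distance of weigh_dish_0 from where it was at the start of the episode above 0.01 m or distance of any of weight_100g, beaker, sample_bottle_2 from where it was at the start of the episode above 0.015 m).
It also fails if it takes over 64 s, if anything falls off the work surface, if the arm or the gripper's body presses on something with over 40 N, if the wrist force passes 120 N, or if a joint passes its speed limit or range.

ROBOT

A 7-joint arm with a two-finger parallel gripper is mounted at the origin on a cart in front of the work surface, level with it; the furniture and walls round the work are solid. World frame = base frame: x ahead of the robot, y to its left, z up, the work surface at z = 0. Lengths are in m, angles in rad, forces in N, time in s.
With the tool pointing down it reaches from about 0.35 to 0.9 m from the base axis. Payload 7.2 kg.
Tool frame: the origin (TCP) lies midway between the tips of the shut fingers; the grasp point (between the pads) lies ctrl.tcp_to_grasp behind it (ctrl.tcp_to_grasp is the distance from the TCP to the grasp point, in m); y points along the fingers, z is the direction in which the jaws open and shut, and the axes are right-handed (so a half turn about y gives the same grasp; the last joint's range is limited). The gripper opens to 88 mm and grips with 3 to 60 N. Pads are 20 mm wide; open, the fingers measure 115 mm over their backs; the gripper's body (75 mm by 178 mm) begins 61 mm behind the grasp point.
Start: joints at [1.094, 0.411, -0.013, 1.596, 0.006, 1.134, -0.082], TCP at [0.248, -0.574, 0.223] pointing down, gripper open.
Joint ranges: [-2.95, 2.95], [-0.29, 1.99], [-1.47, 1.44], [0.14, 2.54], [-1.03, 4.17], [0.13, 1.85], [-2.86, 2.86]. Speed limits (rad/s): [2.39, 2.39, 3.01, 3.01, 3.14, 3.14, 3.14].

INTERFACE

Orientations are given as a unit quaternion [x, y, z, w].
In Python, from station import ctrl gives the robot as it stands. The module is installed in compiled form; this text tells all that it offers.
- The arm moves only by the tool apply_moves, never from a script. Its argument "steps" is text: rows parted by semicolons, each of 6 numbers parted by spaces: the shift along the tool's x, y, z in m, then the turn, a rotation vector about the tool's x, y, z in rad. A call has 1 to 10 rows; each row shifts and turns the commanded pose from where the row before left it, along the tool's axes as they then stand; what a row does not reach is not made up. A row lasts 1/12 s, in which the tool goes at most 41.7 mm and 7.16 degrees, less where a joint would pass 70% of its speed; a pose out of reach is approached as far as the arm can. A call is refused whole if a number of a shift passes 0.0417 or a number of a turn 0.125, either way. A call with a gripper value outside its range is refused whole. "fingers" is the finger opening in m, from 0 to 0.0878, set as the call begins (left out, the last holds). The fingers move at their own pace and stop on an object; the grip force is fixed at half the most. Time passes only in rows, so rows that do not move let the fingers close. It gives the time, the measured TCP pose, the force and the opening at its end, in the units of the state.
- ctrl.observe(): the state, without advancing time (a new reading comes with each control period).
- ctrl.capture(name): name is "side" or "top" or "wrist"; returns a dict with "image" (420x560x3 uint8, red, green, blue), "K" (3x3 intrinsics, pixels), "xyz" and "rotation" of the camera in the world; the wrist camera has in their place "T_tool_cam" (4x4, takes a point from camera to tool coordinates, whose origin is the TCP and whose axes are the tool frame's). Camera axes: x right, y down, z forward; pixel columns grow to the right and rows downward; lengths in m; the calibration is good to about 2 mm. A picture is of the moment at which its call begins: read the wrist's pose just before it. There is no depth.
- ctrl.hand_in(): hands the job in, once; it reports no verdict.
The state is a dict: "t": time; "joint_positions": joint angles; "joint_vel": joint speeds; "effort": joint torques, N m; "tcp_pos": TCP position; "orientation": TCP orientation; "contact_force": force on the tool from outside, world axes, zero at the start; "moment": the same for the moment, N m; "opening": finger opening in m.
Only numpy, scipy, OpenCV 4.12 (cv2) and the standard library are available. Lean on these libraries where they do the work, as an engineer would, in place of code of your own. Each camera call takes 0.05 s, during which the arm holds its last target. There are 200 camera calls.

## Working session

There is one attempt and no reset: what is moved stays moved. The work goes in short steps, Python scripts to look and compute and a tool call to move; the robot and the scene stay as the last step left them, time stands still between calls to the robot, and variables do not carry over. Pictures are saved under pics/ and viewed, about 8 in all and at most 12, crops included, and the job is handed in when it is done.

Besides the shell and the picture viewer there is one more tool, called after "Request:" by a JSON object that holds its "op" and its "data". apply_moves: Moves the arm, as the interface text tells. Its arguments: {"type":"object","properties":{"steps":{"type":"string"},"fingers":{"type":"number"}},"required":["steps"]}

```bash
mkdir -p pics
python3 - <<'E'
from station import ctrl
import cv2,pickle
s=ctrl.observe(); print(s['t'],s['tcp_pos'],s['orientation'],s['opening'],ctrl.tcp_to_grasp)
for n in('top','side'):
    c=ctrl.capture(n); cv2.imwrite(f'pics/{n}0.png',c['image'][:,:,::-1]); pickle.dump(c,open(n+'0.pkl','wb'))
    print(n,c['K'].tolist(),c['xyz'],c['rotation'])
E
```

```text
0.0 [ 0.24819062 -0.57304042  0.22180521] [-0.14369261  0.69294337 -0.69182856  0.14337069] 0.08792521802211534 0.0187
top [[527.7665719290865, 0.0, 272.6006994455045], [0.0, 527.7665719290865, 209.60102551834373], [0.0, 0.0, 1.0]] [0.50669458 0.00675762 1.03982573] [ 0.7111669  -0.70207666  0.02680645 -0.02472685]
side [[528.2900092358534, 0.0, 282.37496903082143], [0.0, 528.2900092358534, 204.57494006386173], [0.0, 0.0, 1.0]] [0.14908401 0.61243183 0.52863019] [-0.24886997  0.8380536  -0.46411767  0.14256469]
```

View pics/top0.png

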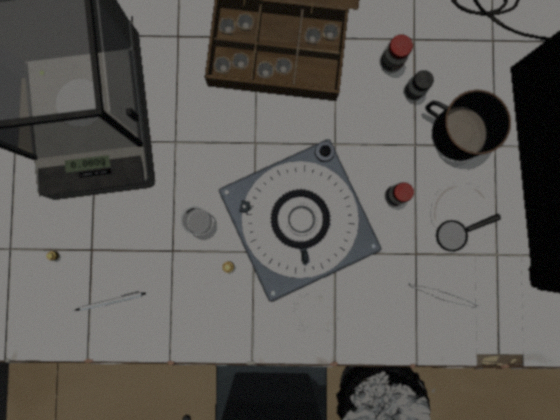

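View pics/side0.png

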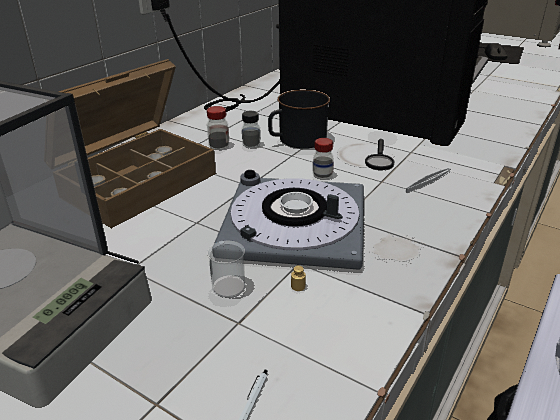

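The top view shows the viewer centred near (301,218), the lever at (305,255), the marker at (246,207) and the lamp at (325,151). The beaker is at (198,222), the weight at (229,267) and the bottle at (401,193). Next I'll measure these.

```bash
cat > h.py <<'E'
import numpy as np,cv2,pickle
from scipy.spatial.transform import Rotation as R
def ray(c,uv,z):
    r=R.from_quat(c['rotation']).as_matrix() if np.size(c['rotation'])==4 else np.array(c['rotation'])
    d=r@np.linalg.inv(c['K'])@[uv[0],uv[1],1]; o=np.array(c['xyz']); return o+d*(z-o[2])/d[2]
def proj(c,p):
    r=R.from_quat(c['rotation']).as_matrix(); q=c['K']@(r.T@(np.array(p)-c['xyz'])); return q[:2]/q[2]
E
python3 - <<'E'
from h import *
c=pickle.load(open('top0.pkl','rb')); im=c['image'][:,:,::-1]
# scale: bright ellipse
g=cv2.cvtColor(im,cv2.COLOR_BGR2GRAY); print('grays',g[218,330],g[200,301],g[180,250], g[150,325])
x0,y0=215,130
cr=cv2.resize(im[y0:y0+175,x0:x0+190],None,fx=4,fy=4,interpolation=cv2.INTER_CUBIC)[:600]
cr=cv2.convertScaleAbs(cr,alpha=1.4); 
cr=cv2.resize(im[y0:y0+150,x0:x0+190],None,fx=4,fy=4,interpolation=cv2.INTER_CUBIC)
cv2.imwrite('pics/crop0.png',cv2.convertScaleAbs(cr,alpha=1.4))
# dark blobs
m=((g<60)*255).astype(np.uint8); m[:, :215]=0; m[:,385:]=0; m[:135]=0; m[305:]=0
n,l,st,ce=cv2.connectedComponentsWithStats(m)
for i in range(1,n):
    if st[i,4]>15: print(st[i],ce[i].round(1))
E
```

```text
grays 94 127 79 16
[319 145  12  12 114] [324.8 150.5]
[315 154  19   9  34] [323.1 159.2]
[ 271  190   59   74 1153] [300.7 221.4]
[239 200  11  12  74] [244.4 206.4]
```

View pics/crop0.png

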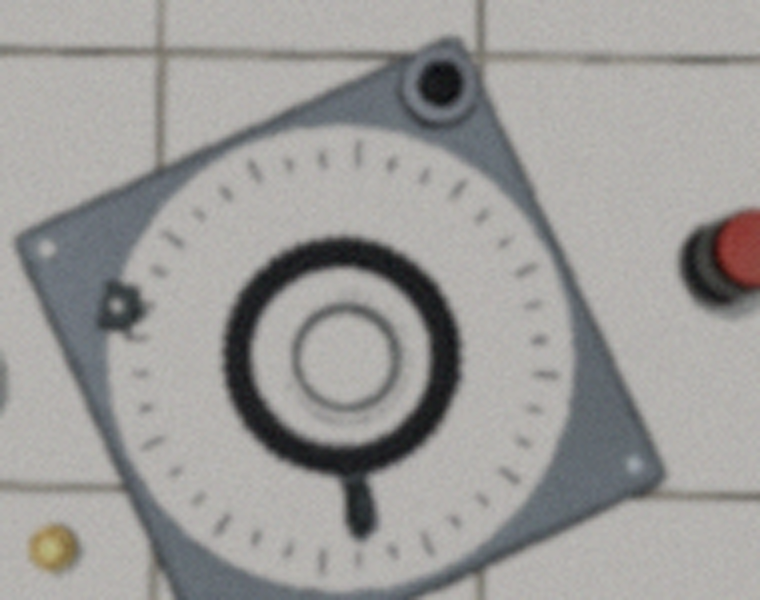

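The enlarged crop shows the ring centred at crop (342,355), the lever and tab at about (360,505), the marker at (120,307) with its point facing the centre, and the lamp at (439,83).

Run:
```python
from h import *
from scipy.optimize import least_squares
c=pickle.load(open('top0.pkl','rb')); im=c['image'][:,:,::-1]; g=cv2.cvtColor(im,cv2.COLOR_BGR2GRAY)
m=((g<60)*255).astype(np.uint8)
n,l,st,ce=cv2.connectedComponentsWithStats(m)
i=l[195,300] or l[190,300]
lab=[k for k in range(n) if st[k,4]==1153 or (st[k,0]==271 and st[k,1]==190)][0]
ct=max(cv2.findContours((l==lab).astype(np.uint8),cv2.RETR_EXTERNAL,cv2.CHAIN_APPROX_NONE)[0],key=len)[:,0]
P=np.array([ray(c,p,.046)[:2] for p in ct])
fit=least_squares(lambda q:np.hypot(*(P-q[:2]).T)-q[2],[.5,-.05,.058],loss='soft_l1',f_scale=.001).x
print('centre(ring)',fit)
# window/scale circle: bright scale
C=fit[:2]
B=np.array([ray(c,p,.034)[:2] for p in []])
def pol(p): d=np.array(p)[:2]-C; return np.hypot(*d).round(4),np.degrees(np.arctan2(d[1],d[0])).round(2)
ys,xs=np.where(l==lab)
for z in(.046,.063,.08):
    Q=np.array([ray(c,p,z)[:2] for p in zip(xs,ys)]); r=np.hypot(*(Q-C).T); s=r>.064
    print('tab z',z,Q[s].mean(0),pol(Q[s].mean(0)),r.max())
# marker, looser mask
m2=((g<75)*255).astype(np.uint8)
sub=np.zeros_like(g);sub[196:220,236:256]=1
a,x=np.where((l==l[206,244])&(l>0)) if l[206,244] else np.where((m>0)&(sub>0))
Q=np.array([ray(c,p,.044)[:2] for p in zip(x,a)]);print('marker',len(Q),Q.mean(0),pol(Q.mean(0)),np.hypot(*(Q-C).T).min(),np.hypot(*(Q-C).T).max())
print('marker minAreaRect',pol(ray(c,cv2.minAreaRect(np.c_[x,a].astype(np.float32))[0],.044)))
L=ray(c,(324.8,150.5),.049);print('lamp',L,pol(L))
for nm,p,z in(('weight',(228.5,267),.036),('beaker top',(198,222),.04),('bottle cap',(403,192),.078)):
    q=ray(c,p,z);print(nm,q,pol(q))
for nm,p in(('c1',(226.5,192)),('c2',(373.5,246))): q=ray(c,p,.028);print(nm,q,pol(q))
s=pickle.load(open('side0.pkl','rb'))
print('side proj centre',proj(s,[*C,.046]),'lamp',proj(s,L))
```

```text
centre(ring) [ 0.56231182 -0.04776081  0.05478994]
tab z 0.046 [ 0.48956911 -0.05682059] (np.float64(0.0733), np.float64(-172.9)) 0.08341880287079453
tab z 0.063 [ 0.4897162  -0.05581454] (np.float64(0.073), np.float64(-173.67)) 0.08280813931255757
tab z 0.08 [ 0.48970874 -0.05479873] (np.float64(0.0729), np.float64(-174.46)) 0.08221119509266603
marker 74 [0.58472813 0.05769336] (np.float64(0.1078), np.float64(78.0)) 0.09831257429375392 0.11662855926756087
marker minAreaRect (np.float64(0.107), np.float64(77.92))
lamp [ 0.69285054 -0.09335942  0.049     ] (np.float64(0.1383), np.float64(-19.25))
weight [0.47008027 0.08629588 0.036     ] (np.float64(0.1627), np.float64(124.53))
beaker top [0.55432686 0.14536286 0.04      ] (np.float64(0.1933), np.float64(92.37))
bottle cap [ 0.61240512 -0.23425726  0.078     ] (np.float64(0.1931), np.float64(-74.97))
c1 [0.6134415  0.09348633 0.028     ] (np.float64(0.1502), np.float64(70.1))
c2 [ 0.51326476 -0.18973579  0.028     ] (np.float64(0.1502), np.float64(-109.06))
side proj centre [294.68505607 203.4265929 ] lamp [249.52165161 172.07040137]
```

```bash
cat >> h.py <<'E'
C=np.array([.5628,-.0479])
def tangle(a,off,r=.070): # finger point: tab at world angle a deg, offset off along CCW tangent
    a=np.radians(a); e=np.array([np.cos(a),np.sin(a)]); t=np.array([-e[1],e[0]]); return C+r*e+off*t
def totool(s,p): # world shift target -> tool axes
    return R.from_quat(s['orientation']).inv().apply(np.array(p)-s['tcp_pos'])
E
python3 - <<'E'
from h import *
from station import ctrl
s=ctrl.observe(); print(R.from_quat(s['orientation']).as_matrix().round(3))
for a in(186.5,78): print(a,tangle(a,.040),'xaxis for CW tangent deg',a-90)
print(totool(s,[*tangle(186.5,.045),.12]))
E
```

```text
[[-0.918 -0.001  0.398]
 [-0.398  0.001 -0.918]
 [ 0.    -1.    -0.001]]
186.5 [ 0.4977781 -0.0955671] xaxis for CW tangent deg 96.5
78 [0.53822791 0.0288868 ] xaxis for CW tangent deg -12
[-0.41735055  0.1023528  -0.33404583]
```

Request:
{"op": "apply_moves", "data": {"steps": "-.025 0 -.02 0 0 0;-.025 0 -.02 0 0 0;-.025 0 -.02 0 0 0;-.025 0 -.02 0 0 0;-.025 0 -.02 0 0 0;-.025 0 -.02 0 0 0;-.025 0 -.02 0 0 0;-.025 0 -.02 0 0 0;-.025 0 -.02 0 0 0;-.025 0 -.02 0 0 0", "fingers": 0}}

```text
t: 0.93
tcp_pos: [0.3986, -0.289, 0.2225]
orientation: [-0.144, 0.692, -0.692, 0.143]
contact_force: [0.1, -0.1, -0.1]
opening: 0.0249
```

Request:
{"op": "apply_moves", "data": {"steps": "-.024 0 -.019 0 0 0;-.024 0 -.019 0 0 0;-.024 0 -.019 0 0 0;-.024 0 -.019 0 0 0;-.024 0 -.019 0 0 0;-.024 0 -.019 0 0 0;-.023 0 -.019 0 0 0;0 0 0 0 -.12 0;0 0 0 0 -.12 0;0 0 0 0 -.12 0"}}

```text
t: 1.77
tcp_pos: [0.4986, -0.1013, 0.2222]
orientation: [-0.268, 0.655, -0.654, 0.267]
contact_force: [-0.4, -0.7, -0.1]
opening: 0.0006
```

Request:
{"op": "apply_moves", "data": {"steps": "0 0 0 0 -.12 0;0 0 0 0 -.12 0;0 0 0 0 -.12 0;0 0 0 0 -.12 0;0 0 0 0 -.12 0;0 0 0 0 -.12 0;0 0 0 0 -.12 0;0 0 0 0 -.076 0;0 0 0 0 0 0;0 0 0 0 0 0"}}

```text
t: 2.6
tcp_pos: [0.4985, -0.1023, 0.2224]
orientation: [0.527, -0.472, 0.471, -0.527]
contact_force: [-0.4, 0.5, -0.6]
opening: 0.0005
```

Run:
```python
from h import *
from station import ctrl
s=ctrl.observe(); print(s['t'],s['tcp_pos'],s['opening'],np.round(s['joint_positions'],2),s['contact_force'])
M=R.from_quat(s['orientation']).as_matrix();print(M.round(3),np.degrees(np.arctan2(M[1,0],M[0,0])))
print(tangle(186.5,.045),totool(s,[*tangle(186.5,.045),.062]))
cc=ctrl.capture('top');cv2.imwrite('pics/top1.png',cc['image'][:,:,::-1])
c=ctrl.capture('wrist'); cv2.imwrite('pics/w1.png',c['image'][:,:,::-1]); print(c['T_tool_cam'].round(3),c['K'][0,0])
```

```text
2.6 [ 0.49847938 -0.10227553  0.22237636] 0.00047186800324299774 [ 0.54  0.26 -0.51  1.85  0.14  1.07  0.08] [-0.35975456  0.48574707 -0.63500833]
[[ 0.111 -0.001  0.994]
 [-0.994  0.     0.111]
 [-0.    -1.    -0.001]] -83.63091090088847
[ 0.49834411 -0.10053496] [-1.70300618e-03  1.60376760e-01  1.40951348e-04]
[[ 0.001  0.959  0.283 -0.077]
 [ 0.002 -0.283  0.959 -0.163]
 [ 1.    -0.001 -0.002 -0.001]
 [ 0.     0.     0.     1.   ]] 374.24018324666736
```

View pics/w1.png

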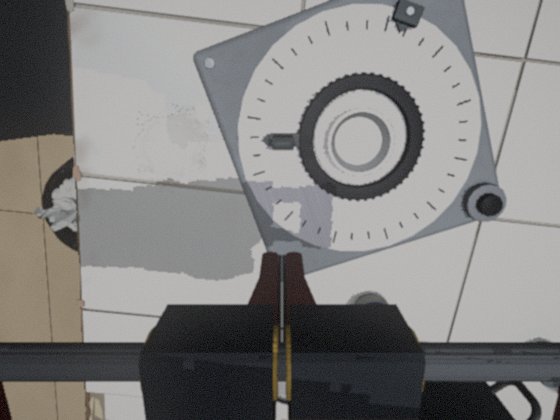

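The wrist view is clear: ring centre at (361,136), pointer tip (264,141), marker (407,12) with its point near (401,30), lamp (488,204). I'll cross-check these against the top view.

```bash
cat >> h.py <<'E'
def wcam(c,s):
    Rt=R.from_quat(s['orientation']); T=c['T_tool_cam']
    return dict(K=c['K'],xyz=Rt.apply(T[:3,3])+s['tcp_pos'],rotation=(Rt*R.from_matrix(T[:3,:3])).as_quat(),image=c['image'])
def ringfit(w,box,z=.046,thr=60):
    g=cv2.cvtColor(w['image'],cv2.COLOR_RGB2GRAY); m=np.zeros_like(g); x0,y0,x1,y1=box
    m[y0:y1,x0:x1]=(g[y0:y1,x0:x1]<thr)*255
    ct=max(cv2.findContours(m,cv2.RETR_EXTERNAL,cv2.CHAIN_APPROX_NONE)[0],key=len)[:,0]
    P=np.array([ray(w,p,z)[:2] for p in ct])
    from scipy.optimize import least_squares
    return least_squares(lambda q:np.hypot(*(P-q[:2]).T)-q[2],[.5628,-.0479,.058],loss='soft_l1',f_scale=.001).x
def pol(p,C): d=np.array(p)[:2]-C; return np.hypot(*d).round(4),np.degrees(np.arctan2(d[1],d[0])).round(2)
E
python3 - <<'E'
from h import *
from station import ctrl
s=ctrl.observe(); c=ctrl.capture('wrist'); w=wcam(c,s); pickle.dump(w,open('w1.pkl','wb'))
f=ringfit(w,(255,60,440,215)); print(f); Cw=f[:2]
for n,p,z in(('tip',(264,141),.042),('lever tab mid',(280,141),.06),('marker pt',(401,30),.042),('marker top c',(408,13),.044),('lamp',(488,204),.049),('screw',(209,63),.028)):
    q=ray(w,p,z); print(n,q.round(4),pol(q,Cw))
I=cv2.convertScaleAbs(c['image'][:,:,::-1],alpha=1.5)
A=cv2.resize(I[0:60,370:440],None,fx=8,fy=8,interpolation=cv2.INTER_CUBIC);B=cv2.resize(I[115:175,250:320],None,fx=8,fy=8,interpolation=cv2.INTER_CUBIC)
cv2.imwrite('pics/w1c.png',cv2.resize(np.hstack([A,B]),(800,343)))
E
```

```text
[ 0.56716302 -0.04632499  0.04410924]
tip [ 0.4764 -0.0599  0.042 ] (np.float64(0.0918), np.float64(-171.52))
lever tab mid [ 0.4907 -0.0566  0.06  ] (np.float64(0.0771), np.float64(-172.38))
marker pt [0.5813 0.0437 0.042 ] (np.float64(0.0911), np.float64(81.08))
marker top c [0.5839 0.0564 0.044 ] (np.float64(0.1041), np.float64(80.73))
lamp [ 0.689  -0.0937  0.049 ] (np.float64(0.1307), np.float64(-21.27))
screw [0.4206 0.0015 0.028 ] (np.float64(0.1542), np.float64(161.92))
```

View pics/w1c.png

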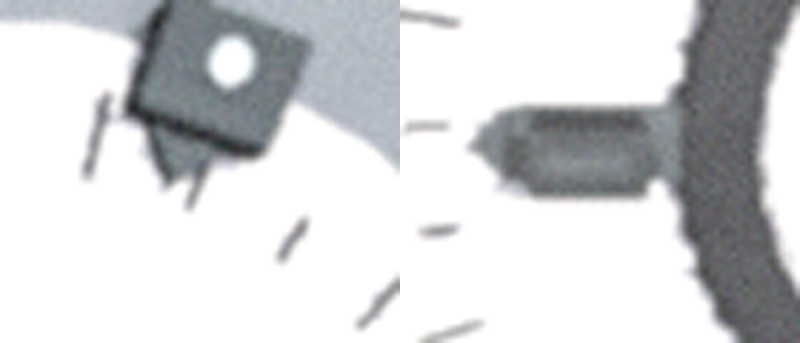

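Run:
```python
from h import *
w=pickle.load(open('w1.pkl','rb'))
for t in(80,100,120):
    f=ringfit(w,(255,60,440,215),thr=t);print(t,f)
Cs=[f[:2],C]
for Cw in Cs:
  for n,p,z in(('tip',(262.8,140.6),.042),('marker pt',(400.1,32),.042),('lamp',(488,204),.049),('screw',(209,63),.028)):
    q=ray(w,p,z); print(n,q.round(4),pol(q,Cw))
```

```text
80 [ 0.56160151 -0.04835619  0.05475713]
100 [ 0.56098796 -0.04848078  0.05546716]
120 [ 0.56093432 -0.04855594  0.05580284]
tip [ 0.4753 -0.0596  0.042 ] (np.float64(0.0864), np.float64(-172.64))
marker pt [0.5808 0.0421 0.042 ] (np.float64(0.0928), np.float64(77.61))
lamp [ 0.689  -0.0937  0.049 ] (np.float64(0.1358), np.float64(-19.44))
screw [0.4206 0.0015 0.028 ] (np.float64(0.149), np.float64(160.36))
tip [ 0.4753 -0.0596  0.042 ] (np.float64(0.0883), np.float64(-172.37))
marker pt [0.5808 0.0421 0.042 ] (np.float64(0.0918), np.float64(78.66))
lamp [ 0.689  -0.0937  0.049 ] (np.float64(0.1342), np.float64(-19.97))
screw [0.4206 0.0015 0.028 ] (np.float64(0.1505), np.float64(160.83))
```

Request:
{"op": "apply_moves", "data": {"steps": "0 .02 0 0 0 0;0 .02 0 0 0 0;0 .02 0 0 0 0;0 .02 0 0 0 0;0 .02 0 0 0 0;0 .02 0 0 0 0;0 .02 0 0 0 0;0 .02 0 0 0 0;0 0 0 0 0 0"}}

```text
t: 3.5
tcp_pos: [0.4964, -0.1019, 0.0595]
orientation: [0.528, -0.473, 0.469, -0.526]
contact_force: [-1.1, -0.3, 0.0]
opening: 0.0006
```

Request:
{"op": "apply_moves", "data": {"steps": "-.008 0 0 0 0 0;-.008 0 0 0 0 0;-.006 0 0 0 0 0;-.004 0 0 0 0 0;-.002 0 0 0 0 0;-.002 0 0 0 0 0;0 0 0 0 0 0"}}

```text
t: 4.08
tcp_pos: [0.4956, -0.0722, 0.0632]
orientation: [-0.528, 0.47, -0.471, 0.528]
contact_force: [-0.5, -0.0, -0.1]
opening: 0.0009
```

Run:
```python
from h import *
from station import ctrl
s=ctrl.observe(); c=ctrl.capture('wrist'); print(s['t'],s['tcp_pos'],s['contact_force']); cv2.imwrite('pics/w2.png',c['image'][:,:,::-1])
```

```text
4.0833 [ 0.49557736 -0.07224848  0.06315169] [-0.453254   -0.02516219 -0.13764235]
```

View pics/w2.png

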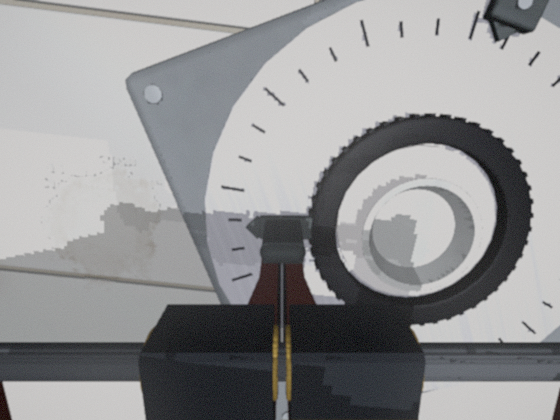

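The fingers are just short of the tab's face, with good radial alignment. Now I'll push along the arc.

Request:
{"op": "apply_moves", "data": {"steps": "-.0035 0 -.0007 0 .05 0;-.0035 0 -.0007 0 .05 0;-.0035 0 -.0007 0 .05 0;-.0035 0 -.0007 0 .05 0;-.0035 0 -.0007 0 .05 0;-.0035 0 -.0007 0 .05 0;-.0035 0 -.0007 0 .05 0;-.0035 0 -.0007 0 .05 0;-.0035 0 -.0007 0 .05 0;-.0035 0 -.0007 0 .05 0"}}

```text
t: 4.97
tcp_pos: [0.4917, -0.0379, 0.0626]
orientation: [0.394, -0.587, 0.587, -0.393]
contact_force: [-1.9, -1.1, 1.5]
opening: 0.0007
```

```bash
cat > st.py <<'E'
from h import *
from station import ctrl
s=ctrl.observe();M=R.from_quat(s['orientation']).as_matrix()
h=np.degrees(np.arctan2(M[1,0],M[0,0]));cc=np.array([.5625,-.048])
d=s['tcp_pos'][:2]-cc
a=h-90  # tab angle for flat contact
e=np.array([np.cos(np.radians(a)),np.sin(np.radians(a))]);t=np.array([-e[1],e[0]])
r=np.hypot(*d)
print('t',s['t'],'z',s['tcp_pos'][2].round(4),'implied tab angle',a%360,'TCP radial',(d@e).round(4),'tang',(d@t).round(4),'polar',pol(s['tcp_pos'],cc),'F',s['contact_force'].round(1),'j',np.round(s['joint_positions'],2))
E
python3 st.py
```

```text
t 4.9667 z 0.0626 implied tab angle 157.68291692693748 TCP radial 0.0693 tang 0.0175 polar (np.float64(0.0715), np.float64(171.88)) F [-1.9 -1.1  1.5] j [ 0.25  0.43 -0.34  2.05  0.22  0.7  -0.61]
```

Request:
{"op": "apply_moves", "data": {"steps": "-.0035 0 -.0007 0 .05 0;-.0035 0 -.0007 0 .05 0;-.0035 0 -.0007 0 .05 0;-.0035 0 -.0007 0 .05 0;-.0035 0 -.0007 0 .05 0;-.0035 0 -.0007 0 .05 0;-.0035 0 -.0007 0 .05 0;-.0035 0 -.0007 0 .05 0;-.0035 0 -.0007 0 .05 0;-.0035 0 -.0007 0 .05 0"}}

```text
t: 5.8
tcp_pos: [0.5055, -0.0052, 0.0624]
orientation: [-0.237, 0.667, -0.666, 0.236]
contact_force: [-2.3, -0.7, 0.5]
opening: 0.0007
```

Request:
{"op": "apply_moves", "data": {"steps": "-.0035 0 -.0007 0 .05 0;-.0035 0 -.0007 0 .05 0;-.0035 0 -.0007 0 .05 0;-.0035 0 -.0007 0 .05 0;-.0035 0 -.0007 0 .05 0;-.0035 0 -.0007 0 .05 0;-.0035 0 -.0007 0 .05 0;-.0018 0 -.0003 0 .025 0;-.0018 0 -.0003 0 .025 0;0 0 0 0 0 0"}}

```text
t: 6.63
tcp_pos: [0.5281, 0.0136, 0.0624]
orientation: [-0.1, 0.7, -0.7, 0.1]
contact_force: [-1.6, 1.2, 0.0]
opening: 0.0006
```

```bash
python3 st.py
python3 - <<'E'
from h import *
from station import ctrl
s=ctrl.observe(); c=ctrl.capture('wrist'); pickle.dump(wcam(c,s),open('w3.pkl','wb')); cv2.imwrite('pics/w3.png',c['image'][:,:,::-1])
E
```

```text
t 6.6333 z 0.0624 implied tab angle 106.27010416153328 TCP radial 0.0688 tang 0.0158 polar (np.float64(0.0705), np.float64(119.23)) F [-1.6  1.2  0. ] j [-0.02  0.45 -0.12  1.98  0.08  0.72 -1.48]
```

View pics/w3.png

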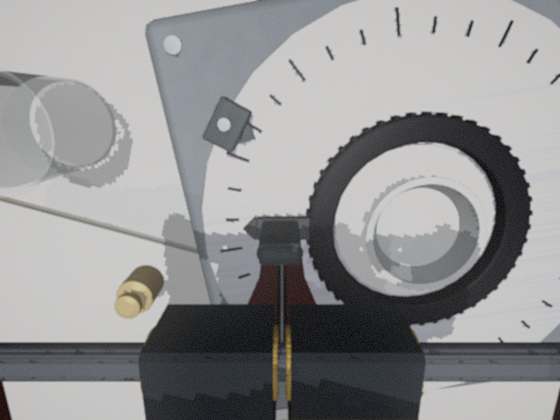

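The pointer tip is at (246,228) and the marker's point at about (260,130), with the tab flat against the fingers and nothing disturbed.

Run:
```python
from h import *
w=pickle.load(open('w3.pkl','rb'));cc=np.array([.5625,-.048])
f=ringfit(w,(305,60,550,330),thr=70);print(f)
for n,p,z in(('tip',(246,228),.042),('mk pt',(260,130),.042),('mk top c',(229,124),.044)): q=ray(w,p,z);print(n,q.round(4),pol(q,cc),pol(q,f[:2]))
```

```text
[ 0.56092567 -0.04825588  0.05583966]
tip [0.5369 0.0353 0.042 ] (np.float64(0.0872), np.float64(107.05)) (np.float64(0.087), np.float64(106.01))
mk pt [0.5867 0.0414 0.042 ] (np.float64(0.0926), np.float64(74.83)) (np.float64(0.0933), np.float64(73.94))
mk top c [0.5855 0.0561 0.044 ] (np.float64(0.1066), np.float64(77.54)) (np.float64(0.1072), np.float64(76.75))
```

Request:
{"op": "apply_moves", "data": {"steps": "-.0035 0 -.0007 0 .05 0;-.0035 0 -.0007 0 .05 0;-.0035 0 -.0007 0 .05 0;-.0035 0 -.0007 0 .05 0;-.0035 0 -.0007 0 .05 0;-.0035 0 -.0007 0 .05 0;-.0035 0 -.0007 0 .05 0;-.0021 0 -.0004 0 .03 0;-.0014 0 -.0003 0 .02 0;0 0 0 0 0 0"}}

```text
t: 7.52
tcp_pos: [0.5553, 0.022, 0.0626]
orientation: [-0.041, -0.706, 0.706, 0.041]
contact_force: [-1.3, 1.8, -0.5]
opening: 0.0006
```

```bash
python3 st.py
python3 - <<'E'
from h import *
from station import ctrl
s=ctrl.observe(); c=ctrl.capture('wrist'); pickle.dump(wcam(c,s),open('w4.pkl','wb'))
I=c['image'][:,:,::-1][120:300,190:340]; cv2.imwrite('pics/w4.png',cv2.convertScaleAbs(cv2.resize(I,(500,600),interpolation=cv2.INTER_CUBIC),alpha=1.3))
E
```

```text
t 7.5167 z 0.0626 implied tab angle 83.3977935937574 TCP radial 0.0687 tang 0.0152 polar (np.float64(0.0704), np.float64(95.83)) F [-1.3  1.8 -0.5] j [-0.11  0.49 -0.02  1.92  0.01  0.74 -1.83]
```

View pics/w4.png

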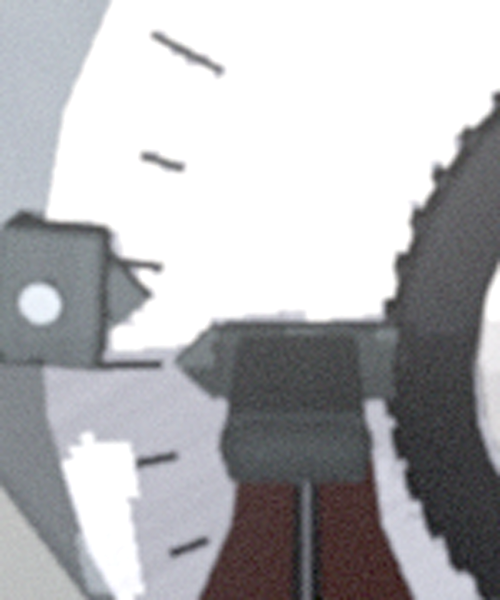

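The pointer tip is at crop (178,358) and the marker's point at (150,294).

Run:
```python
from h import *
w=pickle.load(open('w4.pkl','rb'));cc=np.array([.5625,-.048])
f=ringfit(w,(305,60,550,330),thr=70);print(f)
for n,p,z in(('tip',(243.4,227.4),.042),('mk pt',(235,208.2),.042),('mk dot',(202,211),.044)): q=ray(w,p,z);print(n,q.round(4),pol(q,cc),pol(q,f[:2]))
```

```text
[ 0.56107397 -0.04770683  0.05571492]
tip [0.5725 0.0395 0.042 ] (np.float64(0.0881), np.float64(83.48)) (np.float64(0.0879), np.float64(82.54))
mk pt [0.5832 0.0422 0.042 ] (np.float64(0.0926), np.float64(77.09)) (np.float64(0.0926), np.float64(76.19))
mk dot [0.5842 0.0587 0.044 ] (np.float64(0.1088), np.float64(78.5)) (np.float64(0.1089), np.float64(77.73))
```

Request:
{"op": "apply_moves", "data": {"steps": "-.0021 0 -.0004 0 .03 0;-.0021 0 -.0004 0 .03 0;-.0014 0 -.0003 0 .02 0;-.001 0 -.0002 0 .015 0;-.0007 0 -.0001 0 .01 0;0 0 0 0 0 0;0 0 0 0 0 0"}}

```text
t: 8.15
tcp_pos: [0.5628, 0.0223, 0.0627]
orientation: [-0.078, -0.703, 0.703, 0.077]
contact_force: [-0.3, 0.2, 0.2]
opening: 0.0004
```

```bash
python3 st.py
python3 - <<'E'
from h import *
from station import ctrl
s=ctrl.observe(); c=ctrl.capture('wrist'); pickle.dump(wcam(c,s),open('w5.pkl','wb'))
I=c['image'][:,:,::-1][120:300,190:340]; cv2.imwrite('pics/w5.png',cv2.convertScaleAbs(cv2.resize(I,(500,600),interpolation=cv2.INTER_CUBIC),alpha=1.3))
E
```

```text
t 8.15 z 0.0627 implied tab angle 77.39919863276592 TCP radial 0.0686 tang 0.015 polar (np.float64(0.0703), np.float64(89.72)) F [-0.3  0.2  0.2] j [-0.13  0.49  0.01  1.9  -0.01  0.75 -1.91]
```

View pics/w5.png

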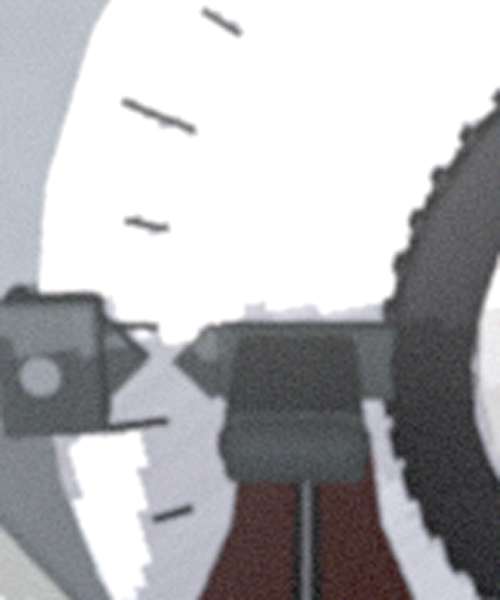

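The pointer tip at crop (176,358) and the marker's point at (149,354) now face each other, within about 0.5°. I'll back off and rise.

Request:
{"op": "apply_moves", "data": {"steps": ".002 0 0 0 0 0;.008 0 0 0 0 0;.01 0 0 0 0 0;0 -.015 0 0 0 0;0 -.02 0 0 0 0;0 -.03 0 0 0 0;0 -.03 0 0 0 0;0 -.02 0 0 0 0;0 0 0 0 0 0;0 0 0 0 0 0"}}

```text
t: 9.03
tcp_pos: [0.543, 0.0268, 0.1787]
orientation: [0.079, 0.703, -0.703, -0.077]
contact_force: [-0.3, 1.2, -0.8]
opening: 0.0002
```

Run:
```python
from h import *
from station import ctrl
s=ctrl.observe(); print(s['t'],s['tcp_pos'],s['contact_force'])
print('lamp shift tool',totool(s,[.691,-.0935,s['tcp_pos'][2]]))
c=ctrl.capture('wrist'); pickle.dump(wcam(c,s),open('w6.pkl','wb')); I=c['image'][:,:,::-1]
cv2.imwrite('pics/w6.png',cv2.convertScaleAbs(I,alpha=1.2))
```

```text
9.0333 [0.54303427 0.02681505 0.1787325 ] [-0.27020697  1.16938497 -0.78404176]
lamp shift tool [-0.17065803  0.00034385  0.08511926]
```

View pics/w6.png

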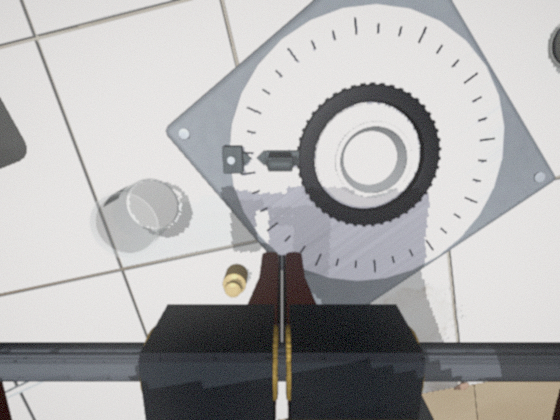

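Request:
{"op": "apply_moves", "data": {"steps": "-.015 0 .0106 0 0 0;-.015 0 .0106 0 0 0;-.015 0 .0106 0 0 0;-.015 0 .0106 0 0 0;-.015 0 .0106 0 0 0;-.015 0 .0106 0 0 0;-.015 0 .0106 0 0 0;-.015 .0 .0109 0 0 0;0 0 0 0 0 0;0 0 0 0 0 0"}}

```text
t: 9.92
tcp_pos: [0.6405, -0.0833, 0.1754]
orientation: [-0.077, -0.703, 0.703, 0.079]
contact_force: [0.1, 0.9, 0.1]
opening: 0.0006
```

Run:
```python
from h import *
from station import ctrl
s=ctrl.observe(); print(s['t'],s['tcp_pos'],s['contact_force'])
c=ctrl.capture('wrist'); w=wcam(c,s); g=cv2.cvtColor(c['image'],cv2.COLOR_RGB2GRAY)
print('expected lamp px',proj(w,[.691,-.0935,.049]))
n,l,st,ce=cv2.connectedComponentsWithStats(((g<50)*255).astype(np.uint8))
for i in range(1,n):
    if 200<st[i,4]<4000: q=ray(w,ce[i],.049);print(st[i],ce[i].round(1),q.round(4),pol(q,np.array([.5625,-.048])))
cv2.imwrite('pics/w7.png',c['image'][:,:,::-1])
```

```text
9.9167 [ 0.64052536 -0.08328944  0.17542909] [0.11642253 0.939463   0.11168481]
expected lamp px [279.01483742 136.91123852]
[ 532    0   28   63 1373] [547.3  25.3] [ 0.7244 -0.2941  0.049 ] (np.float64(0.2946), np.float64(-56.66))
[463 177  37  42 363] [474.2 192.6] [ 0.6143 -0.2348  0.049 ] (np.float64(0.1939), np.float64(-74.5))
[478 343  82   6 223] [525.6 344.8] [ 0.4619 -0.2692  0.049 ] (np.float64(0.243), np.float64(-114.45))
[  0 381  11  39 239] [  3.2 405.1] [0.5047 0.2181 0.049 ] (np.float64(0.2723), np.float64(102.26))
```

View pics/w7.png

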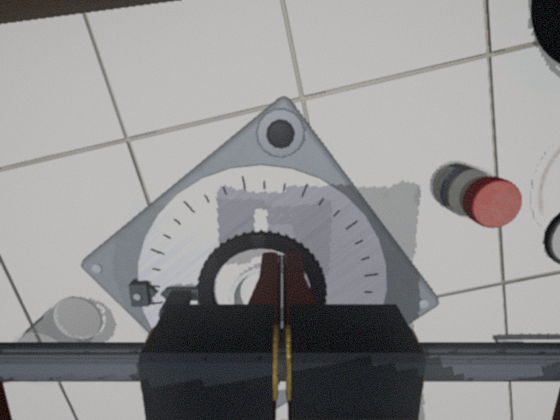

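The lamp button is at (281,134), against a predicted (279,137), so it agrees to about 2 mm. The pointer still faces the marker at left.

Run:
```python
from h import *
from station import ctrl
s=ctrl.observe(); c=ctrl.capture('wrist'); w=wcam(c,s)
q=ray(w,(281,134),.049); print(q, totool(s,q), totool(s,(q+[.6915,-.0935,.049])/2))
```

```text
[ 0.69266441 -0.0941738   0.049     ] [-0.05403182  0.12665539  0.0002609 ] [-5.33900409e-02  1.26657342e-01  5.94420203e-05]
```

Request:
{"op": "apply_moves", "data": {"steps": "-.018 0 0 0 0 0;-.018 0 0 0 0 0;-.018 0 0 0 0 0;0 .03 0 0 0 0;0 .03 0 0 0 0;0 .03 0 0 0 0;0 .018 0 0 0 0;0 .006 0 0 0 0;0 0 0 0 0 0;0 0 0 0 0 0"}}

```text
t: 10.85
tcp_pos: [0.6946, -0.0938, 0.0645]
orientation: [0.078, 0.703, -0.703, -0.077]
contact_force: [0.2, 0.5, 0.9]
opening: 0.0006
```

Run:
```python
from h import *
from station import ctrl
s=ctrl.observe(); print(totool(s,[.6922,-.0938,.049]),s['contact_force'],s['tcp_pos'])
```

```text
[0.00232696 0.01546171 0.00054263] [0.23002585 0.46915223 0.92872739] [ 0.6945796  -0.09377918  0.06446321]
```

Request:
{"op": "apply_moves", "data": {"steps": ".0015 .004 0 0 0 0;0 .004 0 0 0 0;0 .003 0 0 0 0;0 .002 0 0 0 0;0 0 0 0 0 0"}}

```text
t: 11.27
tcp_pos: [0.6927, -0.0941, 0.0504]
orientation: [-0.078, -0.703, 0.703, 0.078]
contact_force: [-0.8, -1.3, 0.2]
opening: 0.0004
```

Request:
{"op": "apply_moves", "data": {"steps": "0 .002 0 0 0 0;0 .002 0 0 0 0;0 .001 0 0 0 0;0 0 0 0 0 0"}}

```text
t: 11.6
tcp_pos: [0.6931, -0.0941, 0.0459]
orientation: [0.078, 0.703, -0.703, -0.078]
contact_force: [-0.3, 0.4, 3.5]
opening: 0.0002
```

Request:
{"op": "apply_moves", "data": {"steps": "0 .001 0 0 0 0;0 .001 0 0 0 0;0 .001 0 0 0 0;0 0 0 0 0 0"}}

```text
t: 11.93
tcp_pos: [0.6932, -0.0942, 0.0444]
orientation: [0.078, 0.703, -0.703, -0.077]
contact_force: [-4.1, 0.8, 13.3]
opening: 0.0005
```

Request:
{"op": "apply_moves", "data": {"steps": "0 .001 0 0 0 0;0 .0005 0 0 0 0;0 0 0 0 0 0;0 0 0 0 0 0"}}

```text
t: 12.27
tcp_pos: [0.6932, -0.0942, 0.0441]
orientation: [0.078, 0.703, -0.703, -0.077]
contact_force: [-8.1, 1.8, 22.4]
opening: 0.0002
```

Request:
{"op": "apply_moves", "data": {"steps": "0 -.004 0 0 0 0;0 -.006 0 0 0 0;0 -.015 0 0 0 0;0 -.03 0 0 0 0;0 -.04 0 0 0 0;0 -.04 0 0 0 0;.02 0 0 0 0 0;.035 0 0 0 0 0;0 0 0 0 0 0;0 0 0 0 0 0"}}

```text
t: 13.1
tcp_pos: [0.6374, -0.0816, 0.176]
orientation: [0.077, 0.703, -0.703, -0.078]
contact_force: [0.3, -0.0, 0.7]
opening: 0.0002
```

Run:
```python
from h import *
from station import ctrl
s=ctrl.observe(); print(s['t'],s['tcp_pos'],s['contact_force'])
c=ctrl.capture('wrist'); t=ctrl.capture('top');sd=ctrl.capture('side')
I=cv2.resize(c['image'][90:330,60:330],(540,480),interpolation=cv2.INTER_CUBIC)
J=cv2.resize(sd['image'][130:310,190:388],(260,236))
o=np.zeros((480,800,3),np.uint8);o[:,:540]=I;o[:236,540:]=J; o[240:476,540:]=cv2.resize(t['image'][130:310,185:383],(260,236))
cv2.imwrite('pics/w8.png',o[:,:,::-1])
```

```text
13.1 [ 0.63743579 -0.08162981  0.17601941] [ 0.3374358  -0.04097433  0.74410704]
```

View pics/w8.png

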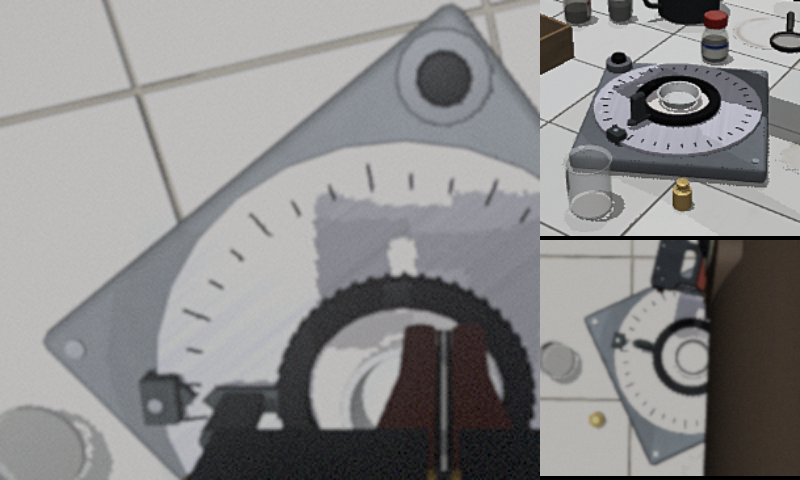

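The button is back up, the pointer is at the marker in all three views, the bystanders stand where they were, and the gripper is clear of everything.

```bash
python3 -c "
from station import ctrl
print(ctrl.hand_in())"
```

```text
the job is handed in; nothing more can be done
None
```

I set the ring to the marker, pressed and released the lamp button, and handed the job in at about 13 s of the 64 s allowed. `hand_in` gave no verdict.

- **Ring:** I pushed the tab about 109° clockwise along the arc with the shut fingers, on one side only. The last close-up showed the pointer within about 0.5° of the marker's point. Wide shots after I backed off, and again after the press, still showed them facing each other.
- **Lamp:** I pressed the button straight down until the fingertips stopped at z = 44 mm, about 5 mm of travel. The force there was 22 N, well above the 5 N of its spring, so I take it to have reached its stop. I then rose clear, and the pictures show the button up.
- **Surroundings:** In the last pictures the marker, dish, weight, beaker and bottle look unmoved, by eye only. The gripper was clear at z = 0.176 m with no contact force.
- **Disagreements:** The views put the ring's centre and the lamp within 2–4 mm of each other. Estimates of the marker's angle from different pictures ranged from about 74° to 79°. I therefore set the ring by the pointer and marker in the same picture.

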